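# Show a phone's charging port to the inspection camera

## Robot

A 7-joint arm with a two-finger parallel gripper is mounted at the origin on the work surface. World frame = base frame: x ahead of the robot, y to its left, z up, the work surface at z = 0. Lengths are in m, angles in degrees, forces in N, time in s.
With the tool pointing down it reaches from about 0.425 to 0.875 m from the base axis. Payload 4.7 kg.
Tool frame: the origin (TCP) lies midway between the tips of the shut fingers; the grasp point (between the pads) lies 19 mm behind it (env.grip_point_offset is the distance from the TCP to the grasp point, in m); z points along the fingers, y is the line along which they close (so a half turn about z gives the same grasp; the last joint's range is limited). The gripper opens to 87 mm and grips with 3 to 60 N. Pads are 19 mm wide; open, the fingers measure 117 mm over their backs; the gripper's body (75 mm by 190 mm) begins 51 mm behind the grasp point.
Start: joints at [-69.666, 18.392, -4.016, 83.108, 1.295, 78.541, -3.26], TCP at [0.217, 0.613, 0.223] pointing down, gripper open.
Joint ranges: [-163.93, 163.93], [-17.29, 119.83], [-79.2, 71.16], [3.27, 140.29], [-89.18, 269.18], [5.43, 117.66], [-154.24, 154.24]. Speed limits (degrees/s): [147.25, 147.25, 180, 180, 180, 180, 180].

## Interface

Orientations are given as [roll, pitch, yaw] about the fixed x, y, z axes, in that order (R = Rz(yaw) Ry(pitch) Rx(roll)).
In Python, from cell import env gives the robot as it stands.
- The arm moves only by the shell command python3 -m jog 'ROWS' [FORCE]. ROWS is JSON, a list of rows, each a list of 7 numbers: the shift along the tool's x, y, z in m, then the turn, a rotation vector about the tool's x, y, z in rad, then the finger opening in m, from 0 to 0.087. A call has 1 to 12 rows; each row shifts and turns the commanded pose from where the row before left it, along the tool's axes as they then stand; what a row does not reach is not made up. A row lasts 1/12 s, in which the tool goes at most 41.7 mm and 7.16 degrees, less where a joint would pass 70% of its speed; a pose out of reach is approached as far as the arm can. A call is refused whole if a number of a shift passes 0.0417 or a number of a turn 0.125, either way. A call with a gripper value outside its range is refused whole. The fingers move at their own pace and stop on an object; FORCE is the grip in N (left out, the last holds). Time passes only in rows, so rows that do not move let the fingers close. It gives the time, the measured TCP pose, the force, the opening and the grip force at its end, in the units of the state.
- env.get_obs(): the state, without advancing time (a new reading comes with each control period).
- env.read_camera(name): name is "scene" or "top" or "wrist"; returns the picture (480x640x3 uint8, blue, green, red); there is no depth.
- env.get_calibration(name): a dict with "fov_y" (degrees; the focal length in pixels is half the picture's height over the tangent of half this angle, whatever the lens; pixels are square), "cx", "cy" (the principal point, pixels), "pose" (4x4, takes a point from camera to world coordinates). Camera axes: x right, y up, looking along -z (the intrinsics and any distortion apply to the point x, -y, -z); pixel columns grow to the right and rows downward; lengths in m; the calibration is good to about 2 mm. The wrist camera is an equidistant fisheye: a pixel r from the principal point sees the ray r / f radians off the axis. A picture is of the moment at which its call begins: read the wrist's pose just before it. get_calibration takes no time and is no camera call; for the wrist camera it gives the pose at the moment of the call.
- env.sign_off(): hands the job in; it is judged then, once.
The state is a dict: "time_s": time; "qpos": joint angles; "joint_velocities": joint speeds; "effort": joint torques, N m; "tool_pos": TCP position; "tool_rot": TCP orientation; "force": force on the tool from outside, world axes, zero at the start; "wrist_torque": the same for the moment, N m; "grip_width": finger opening in m; "grasp_force": force on a finger pad.
Only numpy, scipy, OpenCV 4.12 (cv2) and the standard library are available. Lean on these libraries where they do the work, as an engineer would, in place of code of your own. Each camera call takes 0.05 s, during which the arm holds its last target. There are 200 camera calls.

## Task

The pale green phone is clamped back-up in the repair fixture: swing the fixture's red-knobbed cam lever fully open to draw the sliding jaw off it, then lift the phone out. Hold it up to the inspection camera so that the charging port in its end looks straight into the lens: centred on the lens axis, 100 mm from the front of the lens, the phone in line with the lens axis, not rolled, its back still uppermost. Finish there, still holding the phone motionless in the gripper with the lever left open, and do not knock the camera or its stand or shift the other things on the bench.

Things in the scene. Friction and masses are not known exactly. Their poses are not given: they have to be found in the camera images.
- phone: the phone to inspect: 132 x 64 x 8 mm, 105 to 175 g, pale green back up, two dark camera lenses near one end. Origin: centre of its underside. x along its length towards the charging port's end, y across its width, z out of its back (up as it lies). It lies on two rubber bars, underside 40 mm above the bench; its long sides are free, with 28 mm of free height below for the fingertips
- port (a point): the charging port: a dark 9 x 3 mm slot in the middle of the phone's end face, 66 mm along x from the phone's centre and 4 mm above its underside; the axes are the phone's
- fixture: phone repair fixture, fixed: black base plate 240 x 110 x 12 mm; origin at its underside's centre, x along it, z up. The phone lies along x, centred at x = 30 mm, port end (+x) against the blue fixed jaw (18 mm thick, top 54 mm above the bench). The blue sliding jaw is at its camera end; while locked its sprung rubber pad presses the phone with about 7 N. Behind that jaw is the cam lever
- lever (a joint): angle of the cam lever about its upright pivot, rad: 0 to 0.12 at the start (locked; at 0 the arm points along the fixture's +y), growing anticlockwise from above to the stop at 1.75 (fully open; arm about along the fixture's -x). Its eccentric disc draws the sliding jaw back 8 mm, leaving 5 mm between pad and phone. Takes 2 to 4 N at the knob; stays where it is left
- lever_knob (a point): the red upright knob at the end of the lever arm, 20 mm in diameter, from 43 to 70 mm above the bench on a 9 mm stem; the point is on its axis 56 mm above the bench. The flat steel arm below it is 12 mm wide with its top 31 mm above the bench
- lever_pivot (a point): the lever's upright pivot axis, 84 mm along -x from the fixture's centre; the point is at the knob's height (56 mm above the bench), 70 mm from the knob's axis. The hardware there is 36 mm high
- stand: inspection camera stand, fixed: blue base plate 150 x 210 x 14 mm, steel column 25 mm thick, 359 mm high, yellow focus block and, beside it, the tilted camera: black tube 37 mm thick, ring light 60 mm across at its front, blue camera block behind. Origin on the bench under the camera's tilt pivot; lens at its -x side, column 85 mm to +y. Height and tilt vary from case to case, then stay
- lens (a point): middle of the lens front, 90 mm from the tilt pivot along the tube. Axes of the camera: x along the tube into the camera, away from the scene; y level and sideways; z upwards, square to the tube. The camera looks along -x, 0.2 to 0.5 rad below the level
- focus (a point): the empty point in the air where the port must be: on the lens axis, 100 mm in front of the lens front (along -x of the lens), 0.14 to 0.25 m above the bench; same axes as the lens. When the phone is shown rightly the port is here and the phone's x, y and z axes run the same way as these
- phone2: bystander: another phone, 132 x 64 x 8 mm, plum back, lying back up on the bench; origin at the centre of its underside
- flux: bystander: a small amber flux jar with black cap, 48 mm in diameter, 34 mm high; origin at the centre of its underside
- meter: bystander: a teal multimeter lying on its back, 150 x 74 x 40 mm; origin at the centre of its underside
Not all that is in view belongs to the job. There is more than one size of the phone; the job needs the middle-sized.

How it is judged:
By the outcome, as a careful person would: the job done as asked, in the order asked, and still so for the second after the job is handed in, while the arm keeps its last pose, push and grip.
It also fails if it takes over 50 s, if anything falls off the work surface, if the arm or the gripper's body presses on something with over 40 N, if the wrist force passes 120 N, or if a joint passes its speed limit or range.

## Working session

There is one attempt and no reset: what is moved stays moved. The work goes in short steps, Python scripts to look and compute and a shell command to move; the robot and the scene stay as the last step left them, time stands still between calls to the robot, and variables do not carry over. Pictures are saved under pics/ and viewed, at most 10 in all, crops included, and the job is handed in when it is done.

```bash
mkdir -p pics; ls
python3 - <<'E'
from cell import env
import cv2,numpy as np
for n in("scene","top"):
    cv2.imwrite(f"pics/{n}0.png",env.read_camera(n))
    c=env.get_calibration(n);print(n,c["fov_y"],c["cx"],c["cy"],np.round(c["pose"],3).tolist(),c.keys())
o=env.get_obs();print(o);print(env.grip_point_offset)
E
```

```text
pics
scene 50.10550573976759 319.6209396126876 242.16798620618204 [[-0.784, -0.461, 0.415, 0.96], [0.62, -0.599, 0.506, 0.639], [0.015, 0.655, 0.756, 1.011], [0.0, 0.0, 0.0, 1.0]] dict_keys(['fov_y', 'cx', 'cy', 'pose'])
top 49.748329968767806 315.08659740180997 232.4560947893605 [[-0.022, 0.993, -0.116, 0.321], [-1.0, -0.024, -0.01, 0.034], [-0.013, 0.116, 0.993, 1.527], [0.0, 0.0, 0.0, 1.0]] dict_keys(['fov_y', 'cx', 'cy', 'pose'])
{'time_s': 0.1, 'qpos': array([-69.66402793,  18.43548069,  -4.01666802,  83.16750631,
         1.29420937,  78.54200304,  -3.25850051]), 'joint_velocities': array([ 0.02386816, -0.01696893, -0.0198973 , -0.23004759, -0.02136521,
       -0.03390285,  0.07143898]), 'effort': array([-6.89396966e-04, -4.92572844e+01, -4.05968344e-01, -3.13399780e+01,
       -6.41993224e-02,  3.94732424e-02,  7.44869340e-05]), 'tool_pos': array([0.21713831, 0.612128  , 0.22156703]), 'tool_rot': array([-1.79900204e+02,  4.36066223e-03,  1.60476038e+02]), 'force': array([-0.38015967, -0.06341948, -0.21374107]), 'wrist_torque': array([ 0.01432861, -0.02052175,  0.05774585]), 'grasp_force': 0.0, 'grip_width': 0.08705537202068131}
0.0187
```

View pics/scene0.png

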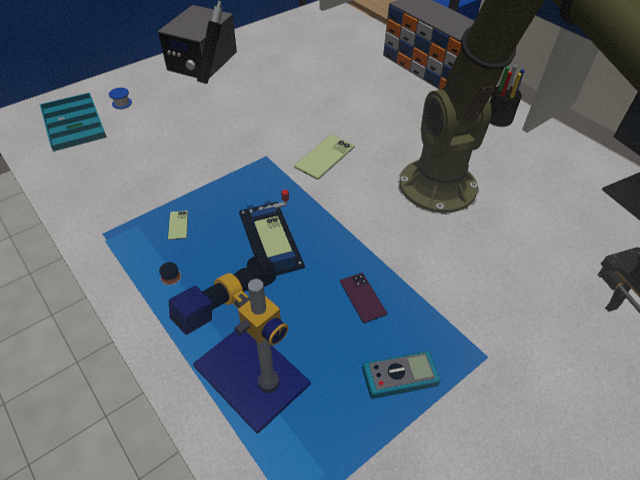

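View pics/top0.png

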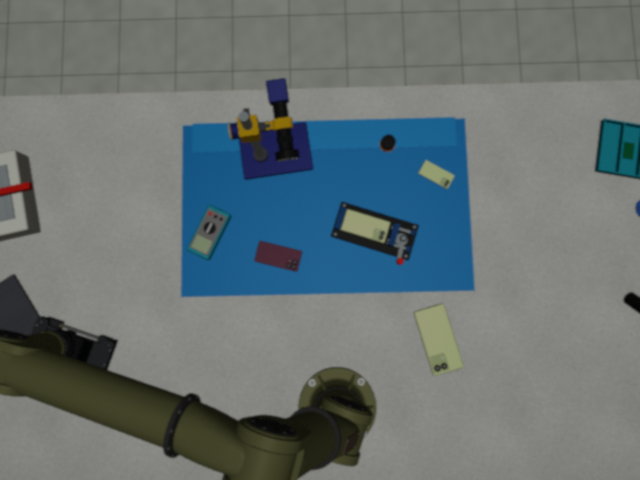

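The scene view shows the fixture (~(272,238)) with the red knob at (285,194), the stand at (255,370) and its camera tube at (235,285). The top view shows the phone at (366,225), the knob at (400,261) and the lens ring at (287,155). The phone's +x points roughly along world +y, and the camera's x roughly along world +x.

```bash
cat > h.py <<'E'
import numpy as np,cv2
from scipy.spatial.transform import Rotation as R
from cell import env
def ray(c,uv,wrist=False):
    uv=np.atleast_2d(np.array(uv,float)); f=240/np.tan(np.radians(c["fov_y"]/2))
    p=(uv-[c["cx"],c["cy"]])/f
    if wrist:
        r=np.linalg.norm(p,axis=1)[:,None]+1e-12; d=np.hstack([p/r*np.sin(r),np.cos(r)])
    else: d=np.hstack([p,np.ones((len(p),1))])
    d=d*[1,-1,-1]; d/=np.linalg.norm(d,axis=1)[:,None]
    P=np.array(c["pose"]); return P[:3,3],d@P[:3,:3].T
def plane(c,uv,z,wrist=False):
    o,d=ray(c,uv,wrist); return o+d*((z-o[2])/d[:,2])[:,None]
def tri(rays):
    A=sum(np.eye(3)-np.outer(d,d) for o,d in rays); b=sum((np.eye(3)-np.outer(d,d))@o for o,d in rays)
    p=np.linalg.solve(A,b); return p,[np.linalg.norm(np.cross(p-o,d)) for o,d in rays]
def proj(c,p,wrist=False):
    P=np.array(c["pose"]); q=(np.atleast_2d(p)-P[:3,3])@P[:3,:3]*[1,-1,-1]; f=240/np.tan(np.radians(c["fov_y"]/2))
    if wrist:
        r=np.linalg.norm(q[:,:2],axis=1); t=np.arctan2(r,q[:,2]); return q[:,:2]/r[:,None]*t[:,None]*f+[c["cx"],c["cy"]]
    return q[:,:2]/q[:,2:]*f+[c["cx"],c["cy"]]
def blobs(img,lo,hi,amin=20,box=None):
    m=cv2.inRange(cv2.cvtColor(img,cv2.COLOR_BGR2HSV),lo,hi)
    if box: k=np.zeros_like(m);k[box[1]:box[3],box[0]:box[2]]=255;m&=k
    return sorted([c for c in cv2.findContours(m,cv2.RETR_EXTERNAL,cv2.CHAIN_APPROX_NONE)[0] if cv2.contourArea(c)>=amin],key=cv2.contourArea,reverse=True)
def cen(c): m=cv2.moments(c);return np.array([m["m10"],m["m01"]])/m["m00"]
E
python3 - <<'E'
from h import *
ct,cs=env.get_calibration("top"),env.get_calibration("scene")
t,s=cv2.imread("pics/top0.png"),cv2.imread("pics/scene0.png")
g=((25,40,80),(45,255,255))
for n,im,c,z in(("top",t,ct,.048),("sc",s,cs,.048)):
    for b in blobs(im,*g,60):
        r=cv2.minAreaRect(b);print(n,"green",cen(b),r, np.round(plane(c,cv2.boxPoints(r),z),3).tolist())
K=[]
for n,im,c,box in(("top",t,ct,(380,240,420,280)),("sc",s,cs,(270,180,300,210))):
    b=blobs(im,(0,120,60),(8,255,255),4,box)[0];print(n,"red",cen(b),cv2.contourArea(b));o,d=ray(c,cen(b));K.append((o,d[0]))
print(tri(K))
L=[(lambda o,d:(o,d[0]))(*ray(ct,(277,90))),(lambda o,d:(o,d[0]))(*ray(cs,(190,309)))];print("block",tri(L))
A=cv2.resize(t[70:190,220:320],None,fx=6,fy=5.0)
A=cv2.resize(t[75:185,225:325],(400,440),interpolation=3);B=cv2.resize(s[240:440,160:320],(400,500),interpolation=3)
o=np.zeros((500,800,3),np.uint8);o[:440,:400]=A;o[:,400:]=B;cv2.imwrite("pics/stand0.png",o)
E
```

```text
top green [438.13841054 339.27512329] ((438.1761779785156, 339.1637268066406), (67.8277359008789, 32.094390869140625), 72.6459732055664) [[0.263, -0.221, 0.048], [0.287, -0.309, 0.048], [0.108, -0.356, 0.048], [0.084, -0.269, 0.048]]
top green [365.32836332 225.58646101] ((365.38409423828125, 225.5951690673828), (45.920345306396484, 22.62741470336914), 16.927513122558594) [[0.5, -0.023, 0.048], [0.562, -0.044, 0.048], [0.52, -0.169, 0.048], [0.458, -0.148, 0.048]]
top green [435.83292383 173.95004095] ((435.89166259765625, 174.0318603515625), (31.444625854492188, 14.205947875976562), 28.610462188720703) [[0.661, -0.256, 0.048], [0.698, -0.278, 0.048], [0.651, -0.355, 0.048], [0.615, -0.334, 0.048]]
top green [201.67295597 243.67565139] ((201.70004272460938, 243.6000213623047), (16.099689483642578, 12.969194412231445), 26.56505012512207) [[0.464, 0.405, 0.048], [0.497, 0.389, 0.048], [0.475, 0.347, 0.048], [0.442, 0.364, 0.048]]
sc green [323.67097222 156.30194444] ((324.0737609863281, 156.18850708007812), (25.991485595703125, 58.76892852783203), 50.194427490234375) [[0.309, -0.281, 0
[... 932 characters left out ...]
-0.093, 0.048], [-0.213, -0.068, 0.048], [-0.191, -0.043, 0.048], [-0.121, -0.068, 0.048]]
sc green [408.3440367  170.81345566] ((409.270263671875, 170.12161254882812), (10.346039772033691, 17.553394317626953), 35.53767776489258) [[0.094, -0.067, 0.048], [0.027, -0.093, 0.048], [0.027, -0.06, 0.048], [0.093, -0.034, 0.048]]
sc green [445.11197917  98.33854167] ((445.5, 98.99998474121094), (18.335758209228516, 5.366563320159912), 63.43495178222656) [[-0.299, -0.284, 0.048], [-0.322, -0.284, 0.048], [-0.273, -0.203, 0.048], [-0.25, -0.203, 0.048]]
top red [399.66666667 260.01754386] 9.5Traceback (most recent call last):
  File "<stdin>", line 10, in <module>
IndexError: list index out of range
```

Run:
```python
from h import *
ct,cs=env.get_calibration("top"),env.get_calibration("scene")
t,s=cv2.imread("pics/top0.png"),cv2.imread("pics/scene0.png")
r1=lambda c,uv:(lambda o,d:(o,d[0]))(*ray(c,uv))
b=blobs(s,(170,120,60),(180,255,255),3,(270,180,300,210));print([cen(x) for x in b])
print("knob",tri([r1(ct,(400,260.3)),r1(cs,(285,195))]), plane(ct,(399.7,260),.06))
print("block",tri([r1(ct,(277,90)),r1(cs,(190,309))]))
print("lens?",tri([r1(ct,(287,155)),r1(cs,(262,273))]))
print("stand base corners top",np.round(plane(ct,[(239,131),(308,122),(312,170),(245,178)],.014),3).tolist())
A=cv2.resize(t[75:185,225:325],(400,440),interpolation=3);B=cv2.resize(s[240:440,160:320],(400,500),interpolation=3)
o=np.zeros((500,800,3),np.uint8);o[:440,:400]=A;o[:,400:]=B;cv2.imwrite("pics/stand0.png",o)
```

```text
[array([284.75462963, 195.58333333])]
knob (array([ 0.40619478, -0.18881498,  0.05692002]), [np.float64(0.0017491655156123527), np.float64(0.0017491655156124958)]) [[ 0.40818638 -0.1887269   0.06      ]]
block (array([0.82540007, 0.13467277, 0.28474472]), [np.float64(0.0014912035372416947), np.float64(0.0014912035372414692)])
lens? (array([0.67064661, 0.11521826, 0.24016924]), [np.float64(0.0014655864831779684), np.float64(0.0014655864831780066)])
stand base corners top [[0.811, 0.272, 0.014], [0.834, 0.063, 0.014], [0.686, 0.054, 0.014], [0.666, 0.255, 0.014]]
```

View pics/stand0.png

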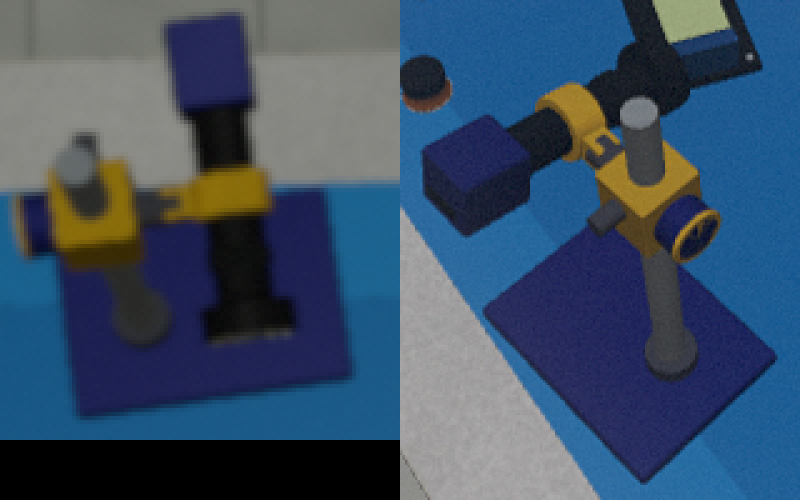

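```bash
python3 -m jog '[[0.02,-0.0417,0,0,0,0.06,0.087],[0.0,-0.0417,0,0,0,0.1,0.087],[0.0,-0.0417,0,0,0,0.1,0.087],[0,-0.0417,0,0,0,0.1,0.087],[0,-0.0417,0,0,0,0.1,0.087],[0,-0.0417,0,0,0,0.1,0.087]]'; python3 -c "
from cell import env;o=env.get_obs();print(o['qpos'].round(1))"
```

```text
time_s: 0.6
tool_pos: [0.0709, 0.4107, 0.2219]
tool_rot: [-180.0, 0.1, 128.0]
force: [-1.8, 0.2, 0.6]
grip_width: 0.0868
grasp_force: 0.0
[-74.7  -9.9  -8.1 113.4  -1.4  76.5 -44.4]
```

The camera tube in the crop tilts down towards −x. In the left panel the ring front is at about (252,335), and the base's edges give the stand a yaw of about 6°. The first move used the wrong tool axis, so I'll compute rows from here on.

```bash
cat >> h.py <<'E'
def pl(pos,rpy,frm=None,n=None):
    "equal rows taking the tool from the present (or frm) pose to pos, rpy"
    o=env.get_obs(); p0,r0=frm if frm else (o["tool_pos"],o["tool_rot"])
    A=R.from_euler("xyz",r0,degrees=True);B=R.from_euler("xyz",rpy,degrees=True)
    q=A.inv().apply(np.array(pos)-p0);w=(A.inv()*B).as_rotvec()
    if n is None: n=int(max(np.ceil(np.linalg.norm(q)/.040),np.ceil(np.linalg.norm(w)/.115),1))
    S=sum(R.from_rotvec(w*k/n).as_matrix() for k in range(n)); s=np.linalg.solve(S,q)
    print(n,"rows of",np.round(np.r_[s,w/n],4).tolist())
E
python3 - <<'E'
from h import *
pl((.42,.13,.25),(180,0,95)); pl((.49,-.11,.25),(180,0,71.4),((.42,.13,.25),(180,0,95)))
c=env.get_calibration("wrist");print(c["fov_y"]);o=env.get_obs()
A=R.from_euler("xyz",o["tool_rot"],degrees=True);P=np.array(c["pose"])
print(A.inv().apply(P[:3,3]-o["tool_pos"]),A.inv().as_matrix()@P[:3,:3])
E
```

```text
12 rows of [-0.0333, 0.018, -0.0023, -0.0, 0.0001, 0.048]
7 rows of [-0.0335, 0.0131, 0.0, -0.0, -0.0, 0.0588]
65.70646984690485
[ 0.08369248  0.00040066 -0.16258335] [[ 9.98246873e-05  9.53871154e-01  3.00216275e-01]
 [ 9.99999968e-01 -1.64844457e-04  1.91247753e-04]
 [ 2.31914704e-04  3.00216246e-01 -9.53871140e-01]]
```

```bash
python3 -m jog '[[-0.033,0.018,-0.002,0,0,0.048,0.087],[-0.033,0.018,-0.002,0,0,0.048,0.087],[-0.033,0.018,-0.002,0,0,0.048,0.087],[-0.033,0.018,-0.002,0,0,0.048,0.087],[-0.033,0.018,-0.002,0,0,0.048,0.087],[-0.033,0.018,-0.002,0,0,0.048,0.087],[-0.033,0.018,-0.002,0,0,0.048,0.087],[-0.033,0.018,-0.002,0,0,0.048,0.087],[-0.033,0.018,-0.002,0,0,0.048,0.087],[-0.033,0.018,-0.002,0,0,0.048,0.087],[-0.033,0.018,-0.002,0,0,0.048,0.087],[-0.033,0.018,-0.002,0,0,0.048,0.087]]'
python3 - <<'E'
from h import *
print(env.get_obs()["qpos"].round(1))
rp=(R.from_euler("y",-30,degrees=True)*R.from_euler("xyz",(180,0,95),degrees=True)).as_euler("xyz",degrees=True);print(rp)
pl((.51,.03,.25),rp)
E
```

```text
time_s: 1.6
tool_pos: [0.4219, 0.1368, 0.2464]
tool_rot: [180.0, -0.0, 95.3]
force: [0.5, 0.5, 0.7]
grip_width: 0.0871
grasp_force: 0.0
[-49.7  -9.5  25.4 109.3   4.1  79.3 -20.1]
[150.09449859   2.49761904  94.33287395]
5 rows of [-0.0228, 0.0156, 0.003, -0.1043, -0.0094, 0.0009]
```

```bash
python3 -m jog '[[-0.023,0.0156,0.003,-0.104,-0.009,0.001,0.087],[-0.023,0.0156,0.003,-0.104,-0.009,0.001,0.087],[-0.023,0.0156,0.003,-0.104,-0.009,0.001,0.087],[-0.023,0.0156,0.003,-0.104,-0.009,0.001,0.087],[-0.023,0.0156,0.003,-0.104,-0.009,0.001,0.087],[0,0,0,0,0,0,0.087],[0,0,0,0,0,0,0.087],[0,0,0,0,0,0,0.087]]'
python3 - <<'E'
from h import *
import pickle
c=env.get_calibration("wrist");im=env.read_camera("wrist");cv2.imwrite("pics/w1.png",im);pickle.dump(c,open("w1.pkl","wb"))
print(env.get_obs()["qpos"].round(1),proj(c,(.67,.115,.24),True))
E
```

```text
time_s: 2.27
tool_pos: [0.4753, 0.0783, 0.2476]
tool_rot: [162.2, 0.6, 95.2]
force: [-0.8, -0.6, -0.1]
grip_width: 0.0869
grasp_force: 0.0
[-21.  -17.    4.6 118.    6.   61.7 -13.1] [[564.93440772 228.50895088]]
```

View pics/w1.png

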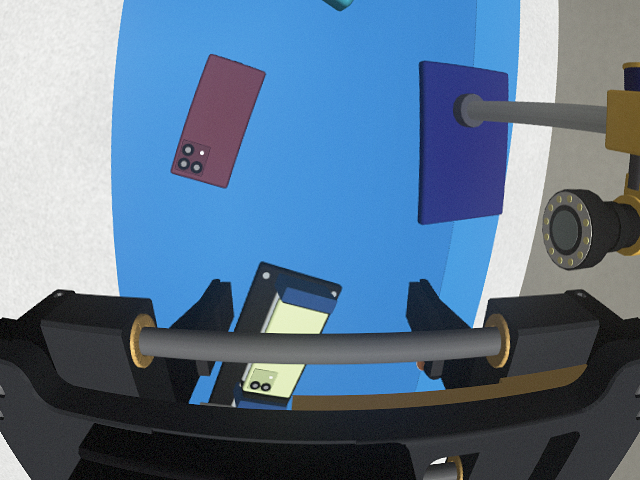

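The wrist view shows the ring light with its grey lens at about (566,230), the stand base at (420–508, 60–224), and the clamped phone at (285,345). A second view from another place comes next.

Run:
```python
from h import *
rp=(R.from_euler("y",-35,degrees=True)*R.from_euler("xyz",(180,0,95),degrees=True)).as_euler("xyz",degrees=True)
pl((.53,-.04,.20),rp)
```

```text
4 rows of [-0.0306, 0.0049, 0.0162, -0.0743, -0.0113, 0.0002]
```

```bash
python3 -m jog '[[-0.03,0.005,0.016,-0.074,-0.011,0,0.087],[-0.03,0.005,0.016,-0.074,-0.011,0,0.087],[-0.03,0.005,0.016,-0.074,-0.011,0,0.087],[-0.03,0.005,0.016,-0.074,-0.011,0,0.087],[0,0,0,0,0,0,0.087],[0,0,0,0,0,0,0.087],[0,0,0,0,0,0,0.087]]'
python3 - <<'E'
from h import *
import pickle
c=env.get_calibration("wrist");im=env.read_camera("wrist");cv2.imwrite("pics/w2.png",im);pickle.dump(c,open("w2.pkl","wb"))
print(env.get_obs()["qpos"].round(1),proj(c,(.67,.115,.24),True))
c1=pickle.load(open("w1.pkl","rb"));a=cv2.imread("pics/w1.png")
u,v=proj(c,(.67,.115,.24),True)[0].astype(int);u=min(u,570);v=max(min(v,410),70);print(u-70,v-70)
o=np.hstack([cv2.resize(a[160:300,500:640],(400,400),interpolation=3),cv2.resize(im[v-70:v+70,u-70:u+70],(400,400),interpolation=3)])
cv2.imwrite("pics/w12.png",o)
E
```

```text
time_s: 2.9
tool_pos: [0.5311, -0.0063, 0.2068]
tool_rot: [149.6, 2.0, 94.8]
force: [0.8, 0.1, 0.1]
grip_width: 0.087
grasp_force: 0.0
[  7.6 -17.2  -8.6 126.6  -4.   39.9   6.5] [[554.68505512 102.0804523 ]]
484 32
```

View pics/w12.png

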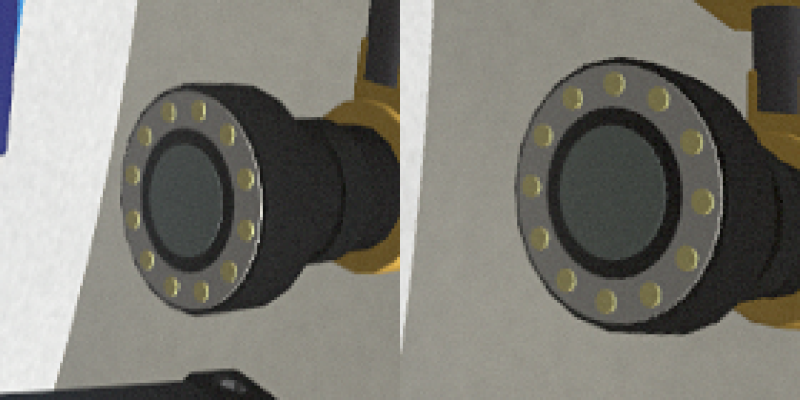

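Both crops show all 12 LEDs of the ring around the lens, at about (186,200) on the left and (613,192) on the right. Matching and triangulating them gives the lens's centre and axis.

Run:
```python
from h import *
import pickle
c=[pickle.load(open(f"w{i}.pkl","rb")) for i in(1,2)]
im=[cv2.imread(f"pics/w{i}.png") for i in(1,2)]
k=400/140
A=np.array([(199,110),(229,134),(245,179),(245,230),(229,271),(201,291),(172,287),(146,260),(134,223),(133,175),(145,135),(168,112)])/k+[500,160]-.3
B=np.array([(214,83),(258,98),(291,142),(303,202),(286,258),(250,294),(206,301),(167,281),(140,240),(132,187),(141,135),(172,98)])/k+[484,32]-.3
def refine(P,img):
    hsv=cv2.cvtColor(img,cv2.COLOR_BGR2HSV).astype(float);out=[]
    for p in P:
        x,y=np.round(p).astype(int);xs,ys=np.meshgrid(np.arange(x-4,x+5),np.arange(y-4,y+5))
        w=np.clip(hsv[y-4:y+5,x-4:x+5,1]-70,0,None)*(np.hypot(xs-p[0],ys-p[1])<4.2);out.append([(w*xs).sum()/w.sum(),(w*ys).sum()/w.sum()])
    return np.array(out)
A2,B2=refine(A,im[0]),refine(B,im[1]);print(abs(A2-A).max(),abs(B2-B).max())
for s in range(12):
    Bs=np.roll(B2,-s,0);oa,da=ray(c[0],A2,True);ob,db=ray(c[1],Bs,True)
    r=[tri([(oa,x),(ob,y)]) for x,y in zip(da,db)];P=np.array([q[0] for q in r]);e=np.mean([q[1] for q in r])
    m=P.mean(0);U,S,V=np.linalg.svd(P-m);n=V[2]*np.sign(V[2][0]);res=(P-m)@n
    rad=np.linalg.norm(P-m,axis=1)
    if e<.004:print(s,"err",e.round(4),m.round(4),"n",n.round(4),"yaw,tilt",np.degrees([np.arctan2(n[1],n[0]),np.arcsin(n[2])]).round(2),"rad",rad.min().round(4),rad.max().round(4),"plane",np.abs(res).max().round(4))
ct=env.get_calibration("top");cs=env.get_calibration("scene")
```

```text
1.76818181818183 0.7696378830083574
0 err 0.0001 [0.661  0.1156 0.2458] n [0.9684 0.1344 0.2101] yaw,tilt [ 7.9  12.13] rad 0.0234 0.0239 plane 0.0003
1 err 0.0033 [0.6603 0.1151 0.2474] n [ 0.327   0.3809 -0.8648] yaw,tilt [ 49.35 -59.86] rad 0.0191 0.0331 plane 0.0018
11 err 0.0033 [0.6621 0.1161 0.244 ] n [ 0.7616 -0.0624  0.6451] yaw,tilt [-4.68 40.17] rad 0.0213 0.0534 plane 0.0004
```

The match is clean: residual 0.1 mm, lens at (0.661, 0.116, 0.246), yaw ≈ 7.9°, tilt ≈ 12.1°. Next I look at the fixture.

Run:
```python
from h import *
pl((.45,-.22,.25),(180,0,71.4))
```

```text
6 rows of [-0.0368, -0.008, -0.01, 0.0886, -0.0125, 0.0681]
```

```bash
python3 -m jog '[[-0.037,-0.008,-0.01,0.0886,-0.0125,0.068,0.087],[-0.037,-0.008,-0.01,0.0886,-0.0125,0.068,0.087],[-0.037,-0.008,-0.01,0.0886,-0.0125,0.068,0.087],[-0.037,-0.008,-0.01,0.0886,-0.0125,0.068,0.087],[-0.037,-0.008,-0.01,0.0886,-0.0125,0.068,0.087],[-0.037,-0.008,-0.01,0.0886,-0.0125,0.068,0.087],[0,0,0,0,0,0,0.03],[0,0,0,0,0,0,0],[0,0,0,0,0,0,0],[0,0,0,0,0,0,0]]'
python3 - <<'E'
from h import *
import pickle
c=env.get_calibration("wrist");im=env.read_camera("wrist");cv2.imwrite("pics/w3.png",im);pickle.dump(c,open("w3.pkl","wb"))
print(env.get_obs()["qpos"].round(1))
for b in blobs(im,(25,40,80),(45,255,255),300)[:3]:
    r=cv2.minAreaRect(b);q=plane(c,b[:,0],.048,True)[:,:2].astype(np.float32);w=cv2.minAreaRect(q*1000);print("green",cen(b),w,np.round(cv2.boxPoints(w)).tolist())
for lo,hi in(((170,100,50),(180,255,255)),((0,130,50),(6,255,255))):
  for b in blobs(im,lo,hi,30)[:3]:print("red",cen(b),cv2.contourArea(b),cv2.boundingRect(b),plane(c,cen(b),.065,True).round(4))
E
```

```text
time_s: 3.78
tool_pos: [0.4495, -0.2209, 0.2493]
tool_rot: [180.0, 0.0, 71.5]
force: [0.4, 0.4, -0.0]
grip_width: 0.0684
grasp_force: 0.0
[ 1.910e+01 -6.000e-01  4.000e+00  1.017e+02  1.000e-01  7.880e+01
  4.500e+00]
green [338.88475859  69.10251021] ((511.7586975097656, -93.40495300292969), (130.47006225585938, 63.86985778808594), 71.46141052246094) [[461.0, -145.0], [521.0, -165.0], [563.0, -42.0], [502.0, -21.0]]
green [175.85575598 290.59219592] ((247.31578063964844, -269.6034851074219), (99.52932739257812, 80.74256896972656), 15.288312911987305) [[189.0, -244.0], [210.0, -322.0], [306.0, -295.0], [285.0, -218.0]]
green [509.85024673 217.19609526] ((647.1447143554688, -295.31878662109375), (87.31391906738281, 42.994544982910156), 59.50126266479492) [[606.0, -322.0], [644.0, -344.0], [688.0, -269.0], [651.0, -247.0]]
red [265.99779249 192.5584989 ] 302.0 (256, 181, 22, 23) [[ 0.4071 -0.1857  0.065 ]]
```

View pics/w3.png

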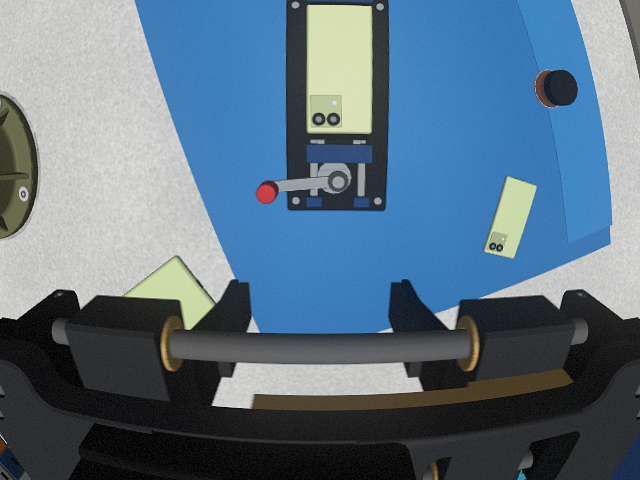

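The wrist view shows the phone along the fixture with its camera end at row ~133, and the knob at (266,193). The pivot works out at (0.4757, −0.2005) and the lever at ≈ 0.11 rad. I'll push the knob round with the shut fingers from its phone-ward side.

Run:
```python
from h import *
pl((.413,-.158,.12),(180,0,77.8)); pl((.413,-.158,.046),(180,0,77.8),((.413,-.158,.12),(180,0,77.8)))
piv=np.array([.4757,-.2005])
def pose(deg,off):
    a=np.radians(167.8+deg);y=77.8+deg;t=np.radians(y)
    return (*(piv+.07*np.array([np.cos(a),np.sin(a)])+off*np.array([np.cos(t),np.sin(t)])),.046),(180,0,y)
a=pose(0,.028);b=pose(0,.020);pl(*b,a,n=1)
for d,o in((47,.020),(97,.02)):
    c=pose(d,o);pl(*c,b,n=12);print(c);b=c
```

```text
4 rows of [0.0126, -0.0131, 0.0323, 0.0, 0.0002, -0.0278]
2 rows of [0.0, -0.0, 0.037, 0.0, 0.0, 0.0]
1 rows of [-0.008, 0.0, 0.0, 0.0, 0.0, 0.0]
12 rows of [-0.0048, -0.0012, -0.0, 0.0, 0.0, -0.0684]
((np.float64(0.4068052840069521), np.float64(-0.22402696555523618), 0.046), (180, 0, 124.8))
12 rows of [-0.0051, -0.0013, -0.0, 0.0, 0.0, -0.0727]
((np.float64(0.449438031413836), np.float64(-0.26839925629916234), 0.046), (180, 0, 174.8))
```

```bash
python3 -m jog '[[0.0126,-0.0131,0.032,0,0,-0.0278,0],[0.0126,-0.0131,0.032,0,0,-0.0278,0],[0.0126,-0.0131,0.032,0,0,-0.0278,0],[0.0126,-0.0131,0.032,0,0,-0.0278,0],[0,0,0,0,0,0,0],[0,0,0.02,0,0,0,0],[0,0,0.02,0,0,0,0],[0,0,0.02,0,0,0,0],[0,0,0.014,0,0,0,0],[0,0,0,0,0,0,0],[0,0,0,0,0,0,0]]'
```

```text
time_s: 4.75
tool_pos: [0.4126, -0.1599, 0.0476]
tool_rot: [-180.0, 0.1, 77.6]
force: [-0.4, 0.0, 0.2]
grip_width: 0.001
grasp_force: 0.0
```

```bash
python3 -m jog '[[-0.0065,0,0.001,0,0,0,0],[-0.0048,-0.0012,0,0,0,-0.0684,0],[-0.0048,-0.0012,0,0,0,-0.0684,0],[-0.0048,-0.0012,0,0,0,-0.0684,0],[-0.0048,-0.0012,0,0,0,-0.0684,0],[-0.0048,-0.0012,0,0,0,-0.0684,0],[-0.0048,-0.0012,0,0,0,-0.0684,0],[-0.0048,-0.0012,0,0,0,-0.0684,0],[-0.0048,-0.0012,0,0,0,-0.0684,0],[-0.0048,-0.0012,0,0,0,-0.0684,0],[-0.0048,-0.0012,0,0,0,-0.0684,0],[-0.0048,-0.0012,0,0,0,-0.0684,0]]'; python3 -c "
from cell import env;print(env.get_obs()['qpos'].round(1))"
```

```text
time_s: 5.75
tool_pos: [0.4047, -0.22, 0.0475]
tool_rot: [-180.0, 0.0, 120.9]
force: [-0.9, 1.1, 0.9]
grip_width: 0.0004
grasp_force: 1.3
[ 22.4   5.2   2.9 120.5  -0.3  54.3  56.3]
```

```bash
python3 -m jog '[[-0.0051,-0.0013,0,0,0,-0.073,0],[-0.0051,-0.0013,0,0,0,-0.073,0],[-0.0051,-0.0013,0,0,0,-0.073,0],[-0.0051,-0.0013,0,0,0,-0.073,0],[-0.0051,-0.0013,0,0,0,-0.073,0],[-0.0051,-0.0013,0,0,0,-0.073,0],[-0.0051,-0.0013,0,0,0,-0.073,0],[-0.0051,-0.0013,0,0,0,-0.073,0],[-0.0051,-0.0013,0,0,0,-0.073,0],[-0.0051,-0.0013,0,0,0,-0.073,0],[-0.0051,-0.0013,0,0,0,-0.073,0],[-0.0051,-0.0013,0,0,0,-0.073,0]]'; python3 -m jog '[[0,0,0,0,0,0,0],[0,0,0,0,0,0,0]]'
```

```text
time_s: 6.75
tool_pos: [0.4431, -0.2684, 0.0476]
tool_rot: [-179.9, -0.0, 171.0]
force: [-3.4, -0.8, 1.6]
grip_width: 0.0005
grasp_force: 1.3
time_s: 6.92
tool_pos: [0.444, -0.268, 0.0474]
tool_rot: [-179.9, 0.1, 170.7]
force: [-0.5, -1.1, 0.4]
grip_width: 0.0006
grasp_force: 0.4
```

```bash
python3 -m jog '[[-0.0051,-0.0013,0,0,0,-0.073,0],[-0.004,-0.001,0,0,0,-0.05,0],[0,0,0,0,0,0,0],[0,0,0,0,0,0,0]]';  python3 -m jog '[[-0.004,-0.0,0,0,0,0,0],[-0.003,0,0,0,0,0,0],[0,0,0,0,0,0,0],[0,0,0,0,0,0,0]]'
```

```text
time_s: 7.25
tool_pos: [0.4458, -0.2708, 0.046]
tool_rot: [180.0, -0.7, 177.7]
force: [-15.5, 0.6, 9.0]
grip_width: 0.0004
grasp_force: 6.9
time_s: 7.58
tool_pos: [0.4462, -0.2711, 0.0455]
tool_rot: [179.8, -1.4, 177.6]
force: [-29.6, 2.5, 21.3]
grip_width: 0.0004
grasp_force: 15.2
```

The force of 29 N with no further motion shows the lever is at its stop. I'll back off, rise and check.

```bash
python3 -m jog '[[0.015,0,0,0,0,0,0],[0.02,0,0,0,0,0,0],[0,0,-0.03,0,0,0,0.03],[0,0,-0.04,0,0,0,0.087],[0,0,-0.04,0,0,0,0.087],[0,0,0,0,0,0,0.087]]'
python3 - <<'E'
from h import *
o=env.get_obs();print(o["qpos"].round(1))
pl((.48,-.185,.25),(180,0,71.46))
E
```

```text
time_s: 8.08
tool_pos: [0.429, -0.2718, 0.1654]
tool_rot: [-179.5, 0.8, 177.8]
force: [1.8, -1.6, 0.1]
grip_width: 0.0196
grasp_force: 0.0
[2.910e+01 2.700e+00 2.000e-01 1.082e+02 1.000e-01 6.820e+01 1.171e+02]
17 rows of [0.0025, 0.0064, -0.005, 0.0004, 0.001, 0.1092]
```

```bash
python3 -m jog '[[0.0025,0.0064,-0.005,0,0.001,0.109,0.087],[0.0025,0.0064,-0.005,0,0.001,0.109,0.087],[0.0025,0.0064,-0.005,0,0.001,0.109,0.087],[0.0025,0.0064,-0.005,0,0.001,0.109,0.087],[0.0025,0.0064,-0.005,0,0.001,0.109,0.087],[0.0025,0.0064,-0.005,0,0.001,0.109,0.087],[0.0025,0.0064,-0.005,0,0.001,0.109,0.087],[0.0025,0.0064,-0.005,0,0.001,0.109,0.087],[0.0025,0.0064,-0.005,0,0.001,0.109,0.087],[0.0025,0.0064,-0.005,0,0.001,0.109,0.087],[0.0025,0.0064,-0.005,0,0.001,0.109,0.087],[0.0025,0.0064,-0.005,0,0.001,0.109,0.087]]'; python3 -m jog '[[0.0025,0.0064,-0.005,0,0.001,0.109,0.087],[0.0025,0.0064,-0.005,0,0.001,0.109,0.087],[0.0025,0.0064,-0.005,0,0.001,0.109,0.087],[0.0025,0.0064,-0.005,0,0.001,0.109,0.087],[0.0025,0.0064,-0.005,0,0.001,0.109,0.087],[0,0,0,0,0,0,0.087],[0,0,0,0,0,0,0.087],[0,0,0,0,0,0,0.087]]'
python3 - <<'E'
from h import *
import pickle
c=env.get_calibration("wrist");im=env.read_camera("wrist");cv2.imwrite("pics/w4.png",im);pickle.dump(c,open("w4.pkl","wb"))
print(env.get_obs()["qpos"].round(1))
for b in blobs(im,(25,40,80),(45,255,255),300)[:3]:
    q=plane(c,b[:,0],.048,True)[:,:2].astype(np.float32);w=cv2.minAreaRect(q*1000);print("green",cen(b),w,np.round(cv2.boxPoints(w)).tolist())
piv=np.array([.4757,-.2005])
for b in blobs(im,(170,100,50),(180,255,255),30)[:3]:
    k=plane(c,cen(b),.065,True)[0];d=k[:2]-piv;print("red",cen(b),k.round(4),np.linalg.norm(d),np.radians((np.degrees(np.arctan2(d[1],d[0]))-161.46)%360))
E
```

```text
time_s: 9.08
tool_pos: [0.4451, -0.1946, 0.217]
tool_rot: [-179.6, -0.4, 102.6]
force: [-0.3, -0.2, 0.3]
grip_width: 0.0862
grasp_force: 0.0
time_s: 9.75
tool_pos: [0.476, -0.1828, 0.2409]
tool_rot: [-179.3, -0.4, 71.8]
force: [0.3, 0.2, 1.1]
grip_width: 0.087
grasp_force: 0.0
[ 2.330e+01  1.700e+00 -5.100e+00  1.005e+02 -3.000e-01  7.860e+01
  1.000e-01]
green [329.17936499 113.40838865] ((511.7782287597656, -93.21688079833984), (130.94618225097656, 64.05548095703125), 71.35530853271484) [[460.0, -145.0], [521.0, -165.0], [563.0, -41.0], [502.0, -21.0]]
green [501.77978884 256.44832292] ((649.7726440429688, -290.88958740234375), (87.37574768066406, 43.09553146362305), 59.23477554321289) [[609.0, -317.0], [646.0, -339.0], [691.0, -264.0], [654.0, -242.0]]
green [ 14.59302107 198.81442814] ((101.29491424560547, -43.56255340576172), (188.64332580566406, 69.28522491455078), 57.523983001708984) [[21.0, -105.0], [80.0, -142.0], [181.0, 17.0], [123.0, 55.0]]
red [338.55489022 298.82235529] [ 0.4651 -0.2697  0.065 ] 0.07001783685852243 1.7421516737416929
```

View pics/w4.png

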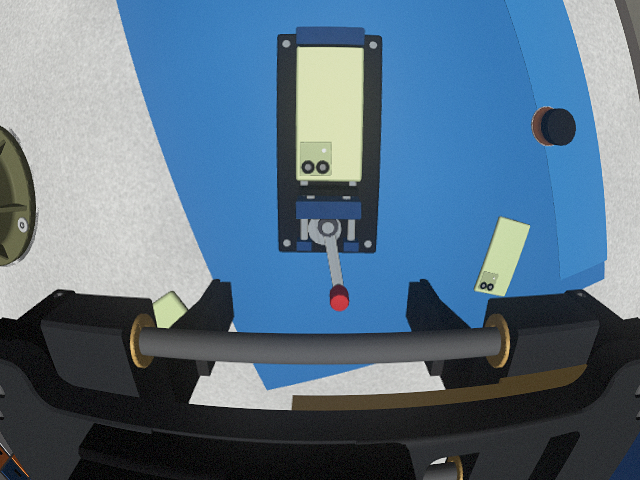

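The view shows the lever open (1.74 rad by the knob at (339,299)) and a gap between pad and phone at row ~188. The phone's centre is (0.512, −0.093), yaw 71.4°. I go to the grasp.

Run:
```python
from h import *
pl((.512,-.093,.12),(180,0,71.4))
```

```text
4 rows of [0.024, 0.0017, 0.0303, -0.0031, -0.0018, 0.0018]
```

```bash
python3 -m jog '[[0.024,0.0017,0.03,-0.0031,-0.0018,0.0018,0.087],[0.024,0.0017,0.03,-0.0031,-0.0018,0.0018,0.087],[0.024,0.0017,0.03,-0.0031,-0.0018,0.0018,0.087],[0.024,0.0017,0.03,-0.0031,-0.0018,0.0018,0.087],[0,0,0,0,0,0,0.087],[0,0,0,0,0,0,0.087],[0,0,0,0,0,0,0.087]]'
python3 - <<'E'
from h import *
pl((.512,-.093,.025),(180,0,71.4))
E
```

```text
time_s: 10.38
tool_pos: [0.5124, -0.0939, 0.1217]
tool_rot: [180.0, 0.0, 71.3]
force: [-0.1, -1.0, 0.7]
grip_width: 0.0869
grasp_force: 0.0
3 rows of [0.0002, -0.0002, 0.0322, 0.0002, 0.0001, -0.0004]
```

```bash
python3 -m jog '[[0.001,0,0.024,0,0,0,0.087],[0,0,0.024,0,0,0,0.087],[0,0,0.024,0,0,0,0.087],[0,0,0.0245,0,0,0,0.087],[0,0,0,0,0,0,0.087],[0,0,0,0,0,0,0.087]]' 25; python3 -m jog '[[0,0,0,0,0,0,0.06],[0,0,0,0,0,0,0.055],[0,0,0,0,0,0,0.055],[0,0,0,0,0,0,0.055],[0,0,0,0,0,0,0.055],[0,0,0,0,0,0,0.055]]' 25
```

```text
time_s: 10.88
tool_pos: [0.5125, -0.0935, 0.0253]
tool_rot: [-180.0, 0.0, 71.2]
force: [0.1, 1.3, 0.3]
grip_width: 0.0869
grasp_force: 0.0
time_s: 11.38
tool_pos: [0.5135, -0.0922, 0.0259]
tool_rot: [179.9, -0.0, 71.3]
force: [-1.1, 0.6, 4.7]
grip_width: 0.0638
grasp_force: 25.0
```

```bash
python3 -m jog '[[-0.002,0,0,0,0,0,0.055],[0,0,-0.008,0,0,0,0.055],[0,0,-0.015,0,0,0,0.055],[0,0,-0.025,0,0,0,0.055],[0,0,-0.035,0,0,0,0.055],[0,0,-0.035,0,0,0,0.055],[0,0,-0.035,0,0,0,0.055],[0,0,-0.02,0,0,0,0.055],[0,0,0,0,0,0,0.055],[0,0,0,0,0,0,0.055]]'
python3 - <<'E'
from h import *
import pickle
c=env.get_calibration("wrist");im=env.read_camera("wrist");o=env.get_obs();cv2.imwrite("pics/w5.png",im)
A=R.from_euler("xyz",o["tool_rot"],degrees=True)
P=np.array(c["pose"]);ct=dict(c);T=np.eye(4);T[:3,:3]=A.inv().as_matrix()@P[:3,:3];T[:3,3]=A.inv().apply(P[:3,3]-o["tool_pos"]);ct["pose"]=T
pickle.dump(ct,open("wt.pkl","wb"))
for b in blobs(im,(25,40,80),(45,255,255),300)[:2]:
    # back at 22.1 mm behind the TCP, in tool axes
    q=plane(ct,b[:,0],-.0221,True)[:,:2].astype(np.float32)*1000;w=cv2.minAreaRect(q);print("green",cen(b),cv2.boundingRect(b),w,np.round(cv2.boxPoints(w),1).tolist())
cv2.imwrite("pics/w5c.png",im[0:400,100:540])
E
```

```text
time_s: 12.22
tool_pos: [0.5125, -0.0943, 0.1989]
tool_rot: [179.9, -0.0, 71.3]
force: [-0.4, -0.1, -1.9]
grip_width: 0.0636
grasp_force: 25.0
green [319.33510056 251.4228173 ] (239, 173, 162, 161) ((29.939163208007812, 0.5324993133544922), (71.06562042236328, 63.68690490722656), 0.04030074551701546) [[-5.599999904632568, 32.400001525878906], [-5.599999904632568, -31.299999237060547], [65.5, -31.299999237060547], [65.4000015258789, 32.400001525878906]]
green [319.37624521 378.89514687] (254, 363, 132, 33) ((-32.76099395751953, 0.48501014709472656), (20.1314640045166, 63.17621994018555), 0.18024961650371552) [[-42.900001525878906, 32.0], [-42.70000076293945, -31.100000381469727], [-22.600000381469727, -31.100000381469727], [-22.799999237060547, 32.099998474121094]]
```

View pics/w5c.png

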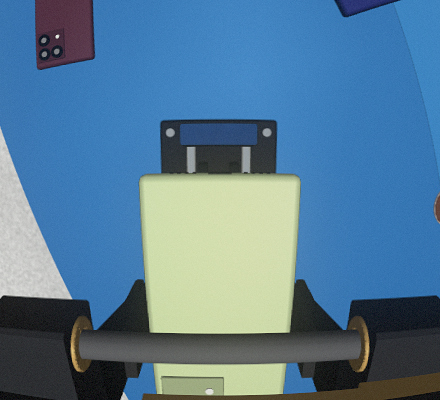

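The phone is held square: its port end is at tool x = 65.4 mm, lateral offset 0.5 mm, skew 0.04°. On the way I take a third look at the ring to firm up the lens axis.

Run:
```python
from h import *
rp=(R.from_euler("y",-28,degrees=True)*R.from_euler("xyz",(180,0,95),degrees=True)).as_euler("xyz",degrees=True)
pl((.52,.035,.28),rp,n=7)
```

```text
7 rows of [0.0187, 0.0009, -0.012, -0.0699, 0.0084, -0.0579]
```

```bash
python3 -m jog '[[0.0187,0.0009,-0.012,-0.07,0.0084,-0.058,0.055],[0.0187,0.0009,-0.012,-0.07,0.0084,-0.058,0.055],[0.0187,0.0009,-0.012,-0.07,0.0084,-0.058,0.055],[0.0187,0.0009,-0.012,-0.07,0.0084,-0.058,0.055],[0.0187,0.0009,-0.012,-0.07,0.0084,-0.058,0.055],[0.0187,0.0009,-0.012,-0.07,0.0084,-0.058,0.055],[0.0187,0.0009,-0.012,-0.07,0.0084,-0.058,0.055],[0,0,0,0,0,0,0.055],[0,0,0,0,0,0,0.055],[0,0,0,0,0,0,0.055],[0,0,0,0,0,0,0.055],[0,0,0,0,0,0,0.055]]'
python3 - <<'E'
from h import *
import pickle
c=env.get_calibration("wrist");im=env.read_camera("wrist");cv2.imwrite("pics/w6.png",im);pickle.dump(c,open("w6.pkl","wb"))
print(env.get_obs()["qpos"].round(1))
n=np.array([.968,.134,.21]);y=np.array([-.137,.990,0]);z=np.cross(n,y)
P=[np.array([.661,.1156,.2458])+.0236*(np.cos(a)*y+np.sin(a)*z) for a in np.linspace(0,2*np.pi,13)[:-1]]
q=proj(c,np.array(P),True);u,v=q.mean(0).astype(int);print(q.round(0).tolist(),u,v)
u=min(u,580);v=max(v,60);cv2.imwrite("pics/w6c.png",cv2.resize(im[v-60:v+60,u-60:u+60],(480,480),interpolation=3));print(u-60,v-60)
E
```

```text
time_s: 13.27
tool_pos: [0.5314, 0.0282, 0.2744]
tool_rot: [153.7, 2.1, 93.3]
force: [0.6, 0.0, -1.5]
grip_width: 0.0633
grasp_force: 25.0
[  3.3 -16.8  -9.9 117.    0.8  53.3  -3.3]
[[478.0, 102.0], [488.0, 108.0], [496.0, 122.0], [499.0, 140.0], [495.0, 157.0], [486.0, 168.0], [476.0, 169.0], [467.0, 162.0], [460.0, 148.0], [458.0, 132.0], [461.0, 117.0], [468.0, 106.0]] 477 135
417 75
```

View pics/w6c.png

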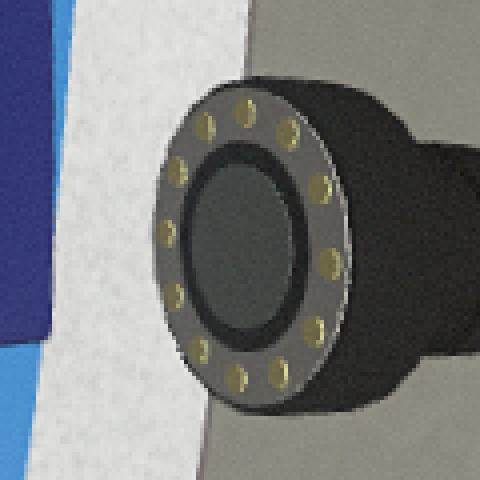

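The crop shows all 12 LEDs, with the lens centre at about (242,247) in the crop. Now a three-view triangulation and the final pose.

Run:
```python
from h import *
import pickle
C=[pickle.load(open(f"w{i}.pkl","rb")) for i in(1,2,6)];I=[cv2.imread(f"pics/w{i}.png") for i in(1,2,6)]
k=400/140
A=np.array([(199,110),(229,134),(245,179),(245,230),(229,271),(201,291),(172,287),(146,260),(134,223),(133,175),(145,135),(168,112)])/k+[500,160]-.3
B=np.array([(214,83),(258,98),(291,142),(303,202),(286,258),(250,294),(206,301),(167,281),(140,240),(132,187),(141,135),(172,98)])/k+[484,32]-.3
D=np.array([(245,114),(288,134),(319,188),(330,263),(314,332),(279,374),(236,378),(198,351),(174,295),(167,233),(177,172),(205,126)])/4+[417,75]-.4
def refine(P,img):
    h=cv2.cvtColor(img,cv2.COLOR_BGR2HSV).astype(float);out=[]
    for p in P:
        for _ in range(3):
            x,y=np.round(p).astype(int);xs,ys=np.meshgrid(np.arange(x-5,x+6),np.arange(y-5,y+6))
            w=np.clip(h[y-5:y+6,x-5:x+6,1]-70,0,None)*(np.hypot(xs-p[0],ys-p[1])<3.6);p=np.array([(w*xs).sum(),(w*ys).sum()])/w.sum()
        out.append(p)
    return np.array(out)
X=[refine(p,i) for p,i in zip((A,B,D),I)];print([abs(a-b).max().round(1) for a,b in zip(X,(A,B,D))])
def fit(S,sh):
    rs=[ray(C[i],np.roll(X[i],-s,0),True) for i,s in zip(S,sh)]
    r=[tri([(o,d[j]) for o,d in rs]) for j in range(12)];P=np.array([q[0] for q in r]);m=P.mean(0);n=np.linalg.svd(P-m)[2][2];n*=np.sign(n[0])
    return np.mean([q[1] for q in r]),m,n
for S in((0,1),(0,2),(1,2),(0,1,2)):
    e,m,n=min((fit(S,(0,)*(len(S)-1)+(s,)) for s in range(12)),key=lambda t:t[0])
    print(S,e.round(5),m.round(4),np.degrees([np.arctan2(n[1],n[0]),np.arcsin(n[2])]).round(2))
yaw,t=np.degrees([np.arctan2(n[1],n[0]),np.arcsin(n[2])]);rp=(180,-t,yaw);Rt=R.from_euler("xyz",rp,degrees=True)
f=m-.1*n;p=f-Rt.apply([.0655,.0005,-.0181]);print("focus",f.round(4),"tcp",p.round(4),rp)
pre=p-.06*n; pl(pre,rp)
```

```text
[np.float64(1.8), np.float64(0.8), np.float64(0.5)]
(0, 1) 0.00012 [0.661  0.1156 0.2458] [ 8.04 12.43]
(0, 2) 0.00011 [0.6618 0.1155 0.2451] [ 7.71 12.22]
(1, 2) 5e-05 [0.66   0.1154 0.2464] [ 7.7  12.16]
(0, 1, 2) 0.00018 [0.6607 0.1155 0.2459] [ 7.82 12.31]
focus [0.5639 0.1022 0.2246] tcp [0.5043 0.0946 0.1929] (180, np.float64(-12.309014250780802), np.float64(7.824491154727609))
14 rows of [-0.0014, -0.0099, 0.0041, 0.017, -0.0102, 0.1072]
```

```bash
cat >> h.py <<'E'
RP=(180,-12.31,7.82);RT=R.from_euler("xyz",RP,degrees=True)
NV=RT.apply([1,0,0]);LENS=np.array([.6607,.1155,.2459]);FOC=LENS-.1*NV
PT=np.array([.0655,.0005,-.0181]);GOAL=FOC-RT.apply(PT)
E
python3 - <<'E'
from h import *
pl(GOAL-.02*NV,RP,n=15)
E
```

```text
15 rows of [0.0007, -0.0071, 0.0041, 0.0158, -0.0095, 0.1]
```

```bash
python3 -m jog '[[0.0007,-0.0071,0.0041,0.0158,-0.0095,0.1,0.055],[0.0007,-0.0071,0.0041,0.0158,-0.0095,0.1,0.055],[0.0007,-0.0071,0.0041,0.0158,-0.0095,0.1,0.055],[0.0007,-0.0071,0.0041,0.0158,-0.0095,0.1,0.055],[0.0007,-0.0071,0.0041,0.0158,-0.0095,0.1,0.055],[0.0007,-0.0071,0.0041,0.0158,-0.0095,0.1,0.055],[0.0007,-0.0071,0.0041,0.0158,-0.0095,0.1,0.055],[0.0007,-0.0071,0.0041,0.0158,-0.0095,0.1,0.055]]' && python3 -m jog '[[0.0007,-0.0071,0.0041,0.0158,-0.0095,0.1,0.055],[0.0007,-0.0071,0.0041,0.0158,-0.0095,0.1,0.055],[0.0007,-0.0071,0.0041,0.0158,-0.0095,0.1,0.055],[0.0007,-0.0071,0.0041,0.0158,-0.0095,0.1,0.055],[0.0007,-0.0071,0.0041,0.0158,-0.0095,0.1,0.055],[0.0007,-0.0071,0.0041,0.0158,-0.0095,0.1,0.055],[0.0007,-0.0071,0.0041,0.0158,-0.0095,0.1,0.055],[0,0,0,0,0,0,0.055],[0,0,0,0,0,0,0.055],[0,0,0,0,0,0,0.055],[0,0,0,0,0,0,0.055]]'
python3 - <<'E'
from h import *
print(env.get_obs()["qpos"].round(1),GOAL)
pl(GOAL,RP)
E
```

```text
time_s: 13.98
tool_pos: [0.4972, 0.0487, 0.2237]
tool_rot: [164.8, -10.8, 48.7]
force: [-0.2, 0.4, -1.3]
grip_width: 0.0639
grasp_force: 25.0
time_s: 14.9
tool_pos: [0.4853, 0.093, 0.1905]
tool_rot: [179.9, -12.5, 8.1]
force: [0.4, -0.7, -1.5]
grip_width: 0.0638
grasp_force: 25.0
[ 13.8  -8.9 -26.2 116.4  -3.4  59.2 -93. ] [0.50426383 0.09451997 0.1929314 ]
1 rows of [0.019, 0.0012, 0.0017, 0.0006, -0.0026, 0.0048]
```

```bash
python3 -m jog '[[0.0095,0.0006,0.0008,0,-0.0026,0.0048,0.055],[0.0095,0.0006,0.0008,0,0,0,0.055],[0,0,0,0,0,0,0.055],[0,0,0,0,0,0,0.055],[0,0,0,0,0,0,0.055],[0,0,0,0,0,0,0.055]]'
python3 - <<'E'
from h import *
import pickle
im=env.read_camera("wrist");cv2.imwrite("pics/w7.png",im);ct=pickle.load(open("wt.pkl","rb"));o=env.get_obs()
b=blobs(im,(25,40,80),(45,255,255),300)[0];q=plane(ct,b[:,0],-.0221,True)*1000
xm=q[:,0].max();print("end",xm)
for lo,hi in((10,25),(40,55)):
    s=q[(q[:,0]>lo)&(q[:,0]<hi),1];print(lo,np.median(s[s>0]),np.median(s[s<0]))
A=R.from_euler("xyz",o["tool_rot"],degrees=True);port=A.apply(PT)+o["tool_pos"]
print("port err in lens axes mm",(RT.inv().apply(port-FOC)*1000).round(2),o["tool_rot"],o["joint_velocities"].round(2));pl(GOAL,RP)
# across fixed cameras: port end edge on the phone's back
for n in("top","scene"):
    c=env.get_calibration(n);cv2.imwrite(f"pics/{n}1.png",env.read_camera(n))
    print(n,"port/lens px",proj(c,np.array([port,LENS])).round(1).tolist())
t=cv2.imread("pics/top1.png");s=cv2.imread("pics/scene1.png")
cv2.imwrite("pics/fin.png",np.hstack([cv2.resize(t[70:270,220:420],(400,400),interpolation=3),cv2.resize(s[170:370,150:350],(400,400),interpolation=3)]))
E
```

```text
time_s: 15.4
tool_pos: [0.5037, 0.0953, 0.1925]
tool_rot: [-180.0, -12.3, 7.8]
force: [0.7, 0.8, -1.5]
grip_width: 0.064
grasp_force: 25.0
end 65.088563790862
10 32.13692272712666 -30.983336497476607
40 31.870855183473154 -30.751962620238174
port err in lens axes mm [-0.47 -0.76  0.27] [-179.99646756  -12.26088079    7.80301213] [-0.01 -0.19  0.08  0.05 -0.02 -0.16 -0.05]
1 rows of [0.0005, 0.0008, -0.0002, 0.0, 0.0009, -0.0003]
top port/lens px [[292.5, 197.9], [286.4, 158.7]]
scene port/lens px [[302.7, 247.9], [265.5, 268.6]]
```

View pics/fin.png

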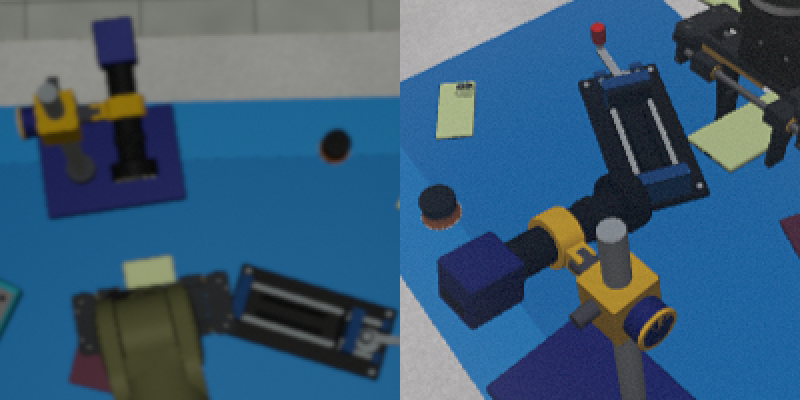

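The top half shows the phone's green end pointing at the ring, in line with the tube; the scene half shows the lever still open and the bystanders in place. I'll check for droop by line fits against the image just after lifting, and against the known-flat phone.

Run:
```python
from h import *
import pickle
ct=pickle.load(open("wt.pkl","rb"));c4=pickle.load(open("w4.pkl","rb"))
def an(im,f,lab):
    b=blobs(im,(25,40,80),(45,255,255),300)[0];q=f(b[:,0])
    sel=(q[:,0]>5)&(q[:,0]<56);w=[]
    for s in(1,-1):
        k=q[sel&(q[:,1]*s>20)];w.append(np.polyfit(k[:,0],k[:,1],1))
    print(lab,"end",np.percentile(q[:,0],99).round(1),"slopes mrad",[round(x[0]*1000,1) for x in w],"width@0,60",[(np.polyval(w[0],x)-np.polyval(w[1],x)).round(2) for x in(0,60)])
for n in("w5","w7"):an(cv2.imread(f"pics/{n}.png"),lambda u:plane(ct,u,-.0221,True)*1000,n)
a=np.radians(71.36);M=np.array([[np.cos(a),np.sin(a)],[-np.sin(a),np.cos(a)]])
an(cv2.imread("pics/w4.png"),lambda u:((plane(c4,u,.048,True)[:,:2]-[.5120,-.0930])*1000)@M.T,"flat")
```

```text
w5 end 65.4 slopes mrad [np.float64(-8.3), np.float64(7.7)] width@0,60 [np.float64(63.29), np.float64(62.33)]
w7 end 65.1 slopes mrad [np.float64(-9.6), np.float64(8.4)] width@0,60 [np.float64(63.39), np.float64(62.32)]
flat end 64.8 slopes mrad [np.float64(-3.6), np.float64(6.0)] width@0,60 [np.float64(63.07), np.float64(62.5)]
```

The held taper matches the bias seen on the flat phone, so there's no evidence of droop. One last 0.8 mm lateral trim, then a still check.

```bash
python3 -m jog '[[0,0.0008,-0.0002,0,0.0009,0,0.055],[0,0,0,0,0,0,0.055],[0,0,0,0,0,0,0.055],[0,0,0,0,0,0,0.055],[0,0,0,0,0,0,0.055],[0,0,0,0,0,0,0.055]]'
python3 - <<'E'
from h import *
o=env.get_obs();A=R.from_euler("xyz",o["tool_rot"],degrees=True);port=A.apply(PT)+o["tool_pos"]
e=RT.inv().apply(port-FOC)*1000;print(e.round(2),o["tool_rot"],o["joint_velocities"].round(2))
if abs(e).max()<1.0: print(env.sign_off())
E
```

```text
time_s: 16.05
tool_pos: [0.504, 0.0944, 0.193]
tool_rot: [-180.0, -12.3, 7.8]
force: [-0.0, 0.2, -1.2]
grip_width: 0.0637
grasp_force: 25.0
[-0.23  0.11 -0.11] [-179.99213395  -12.33535223    7.78828781] [-0.08  0.07  0.02 -0.04 -0.03  0.11 -0.08]
the job is handed in; nothing more can be done
None
```

The job is handed in at about 16 s, with the lever left open against its stop and the phone held still at the inspection camera; by my measurements the port is within about 0.3 mm of the focus point, with any unseen tilt of the phone in the grip at most 1–2°.

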